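# Slip-angle test of a polished shim on a hinged acetal ramp

### The job

Find how steep the hinged ramp must stand for the shim block lying on it to slip: raise the ramp slowly by its crossbar until the block slides off its spot by its own weight, stop at once, and leave the ramp standing at just that angle. Then note the angle by gently pressing the gauge rod down by its knob until its sprung foot rests on the crossbar and stays in contact, without making the ramp sink. Do not touch the block, let go of everything at the end, and leave the other parts on the bench alone.

Things in the scene. Friction and masses are not known exactly. Their poses are not given: they have to be found in the camera images.
- rig: Aluminium base plate 260 x 150 x 10 mm, fixed to the bench, carrying ramp and gauge. Origin under its centre at bench level; own x runs from the ramp's free end to its hinge, own y to the side where the gauge stands, z up. The gauge's column, 205 mm high, stands 150 mm to +y and 87 mm to -x of the origin; an arm holds the rod's guide bush (32 mm diameter, top 205 mm above the bench).
- ramp_hinge (a point): Centre of the ramp's hinge, 90 mm along the rig's +x from its origin, 26 mm up; axis along the rig's y. The frame turns with the ramp: -x points along the deck to the free end, z is the deck's normal. White acetal deck: 90 mm wide, top 6 mm above this point, 20 to 155 mm from the hinge. A 14 mm high stop at its low end has its face 28 mm from the hinge; side rails are 6 mm high.
- ramp (a joint): Angle of the ramp, rad, 0 = level (start), grows as the free end is raised, at most 0.50. The stiff hinge stays where it is left: raising takes about 12 N at the crossbar, and a downward push of about 9 N on the crossbar makes the ramp sink. The ramp's mass is 0.25 kg.
- bar_mid (a point): Middle (on the axis) of the ramp's crossbar: round steel, 12 mm diameter, along the rig's y, 200 mm from the hinge along the deck and 30 mm above the hinge in the deck's normal (56 mm above the bench when level). 74 mm of it are free to pinch from above, a finger on either side; the deck ends 45 mm from it. It goes on to 125 mm from the middle in the rig's +y, under the gauge foot.
- shim: Polished invar block 36 x 24 x 12 mm, about 84 g, flat on the deck, centre 99 to 111 mm from the hinge; origin: centre of its underside. It slips towards the hinge at a ramp angle between 0.25 and 0.45 rad, different each time, and slides 53 to 65 mm to the stop. Slipped means its centre is less than 88 mm from the hinge; from 75 mm on the ramp must no longer be moved.
- gauge (a joint): Travel of the gauge rod, m, 0 = fully up, grows as it is pushed straight down, at most 0.062. It stays where it is left; sliding it takes about 1.5 N.
- gauge_knob (a point): Centre of the flat top of the gauge rod's black knob, 26 mm diameter, 14 mm high, 285 mm above the bench with the rod fully up; 177 mm from the hinge towards the free end and 110 mm to the rig's +y. The 10 mm rod is vertical.
- gauge_foot: Rubber-faced foot disc of the gauge rod, 40 mm diameter, 6 mm thick; origin at the centre of its underside, 115 mm below the knob's top. It is sprung on the rod: 8 N per mm, 2 mm of travel, so the push rises by 8 N per mm once it is on the crossbar. More than 7 N between foot and crossbar is too hard.
- nut: Bystander: violet spanner nut, ring 38 mm outside, 12 mm high, on the white turntable.
- screw: Bystander: silver captive screw standing on its head on the turntable, 36 mm high, head 20 mm.
- tube: Bystander: blue spacer tube standing upright on the bench, 24 mm diameter, 35 mm high.
- lug: Bystander: gold-plated lug lying on the bench, 50 mm long, 6 mm thick.
Not all that is in view belongs to the job. Of the things shaped like the shim, the bare steel one is meant.

How it is judged:
On the way, in this order (a step that is already met when the one before it is completed fails the run):
1. the block has slipped down the raised ramp by its own weight (x of shim in the frame of ramp_hinge above -0.088 m and value of joint ramp above 0.22 rad), for 0.2 s.
2. the gauge foot has been brought down on the crossbar (contact force between gauge_foot and anything else above 0.5 N and value of joint gauge above 0.02 m), for 0.2 s.
At the end, for the whole second after the job is handed in: The ramp stands still, by itself, raised (over 0.22 rad) at the angle at which the block slipped; the block has slid to less than 88 mm from the hinge and lies on the deck; the gauge foot rests on the crossbar with more than 0.5 N; nothing is held (all of step 1 and all of step 2 and x of shim in the frame of ramp_hinge below -0.02 m and z of shim in the frame of ramp_hinge between 0 and 0.012 m and velocity of joint ramp between -0.02 and 0.02 rad/s); the robot touches nothing.
It fails at once if the ramp is jerked up (over 0.35 rad/s) (velocity of joint ramp above 0.35 rad/s).
It fails at once if the ramp is raised further or lowered after the block has slipped (block within 75 mm of the hinge, ramp moving faster than 0.04 rad/s) (x of shim in the frame of ramp_hinge above -0.075 m and (velocity of joint ramp above 0.04 rad/s or velocity of joint ramp below -0.04 rad/s)).
It fails at once if the gauge foot is pressed on harder than 7 N (contact force between gauge_foot and anything else above 7 N).
It fails at once if the robot touches the block (contact force between any of the fingers, the arm and shim above 0.2 N).
It fails at once if a bystander is moved more than 15 mm (distance of any of nut, screw, tube, lug from where it was at the start of the episode above 0.015 m).
It also fails if it takes over 72 s, if anything falls off the work surface, if the arm or the gripper's body presses on something with over 40 N, if the wrist force passes 120 N, or if a joint passes its speed limit or range.

### The arm

A 7-joint arm with a two-finger parallel gripper is mounted at the origin on the work surface. World frame = base frame: x ahead of the robot, y to its left, z up, the work surface at z = 0. Lengths are in m, angles in rad, forces in N, time in s.
With the tool pointing down it reaches from about 0.4 to 0.85 m from the base axis. Payload 10.4 kg.
Tool frame: the origin (TCP) lies at the very end of the fingers, on their centre line; the grasp point (between the pads) lies r.grip_depth behind it (r.grip_depth is the distance from the TCP to the grasp point, in m); y points along the fingers, z is the direction in which the jaws open and shut, and the axes are right-handed (so a half turn about y gives the same grasp; the last joint's range is limited). The gripper opens to 87 mm and grips with 3 to 60 N. Pads are 19 mm wide; open, the fingers measure 117 mm over their backs; the gripper's body (75 mm by 190 mm) begins 51 mm behind the grasp point.
Start: joints at [-1.36, 0.332, -0.065, 1.46, 0.022, 1.35, -0.088], TCP at [0.145, 0.608, 0.223] pointing down, gripper open.
Joint ranges: [-2.6, 2.6], [-0.5, 2.12], [-1.47, 1.34], [0.16, 2.42], [-1.27, 4.41], [0.06, 2.06], [-2.6, 2.6]. Speed limits (rad/s): [2.22, 2.22, 2.79, 2.79, 3.14, 3.14, 3.14].

### API

Orientations are given as a unit quaternion [x, y, z, w].
In Python, from bench import r gives the robot as it stands.
- The arm moves only by the shell command python3 -m jog 'ROWS' [OPENING] [FORCE]. ROWS is JSON, a list of rows, each a list of 6 numbers: the shift along the tool's x, y, z in m, then the turn, a rotation vector about the tool's x, y, z in degrees. A call has 1 to 12 rows; each row shifts and turns the pose as measured when the row begins, along the tool's axes as they then stand; what a row does not reach is not made up. A row lasts 1/12 s, in which the tool goes at most 41.7 mm and 7.16 degrees, less where a joint would pass 70% of its speed; a pose out of reach is approached as far as the arm can. A call with a gripper value outside its range is refused whole. OPENING is the opening, from -1 (shut) to 1 (fully open), so that 0 is half open, set as the call begins (- or left out, the last holds). The fingers move at their own pace and stop on an object; FORCE is the grip in N (left out, the last holds). Time passes only in rows, so rows that do not move let the fingers close. It gives the time, the measured TCP pose, the force and the opening at its end, in the units of the state.
- r.read_state(): the state, without advancing time (a new reading comes with each control period).
- r.camera(name): name is "side" or "top" or "wrist"; returns a dict with "image" (384x512x3 uint8, red, green, blue), "range_z" (384x512 float32, m along the optical axis (not along the pixel's ray), 0 where there is no reading), "K" (3x3 intrinsics, pixels), "k1" (the pictures are not rectified: a ray, as slopes to the right and down, at radius r is drawn at 1 + k1 r^2 times it, then the intrinsics apply), "R" (3x3) and "t" (3): a world point X has camera coordinates R X + t. Camera axes: x right, y down, z forward; pixel columns grow to the right and rows downward; lengths in m; the calibration is good to about 2 mm. A picture is of the moment at which its call begins.
- r.close_job(): hands the job in, once; it reports no verdict.
The state is a dict: "time": time; "joint_positions": joint angles; "joint_vel": joint speeds; "joint_torque": joint torques, N m; "ee_pos": TCP position; "eef_rot": TCP orientation; "ft_force": force on the tool from outside, world axes, zero at the start; "torque": the same for the moment, N m; "width": finger opening in m.
Only numpy, scipy, OpenCV 4.12 (cv2) and the standard library are available. Lean on these libraries where they do the work, as an engineer would, in place of code of your own. Each camera call takes 0.05 s, during which the arm holds its last target. There are 200 camera calls.

## Working session

There is one attempt and no reset: what is moved stays moved. The work goes in short steps, Python scripts to look and compute and a shell command to move; the robot and the scene stay as the last step left them, time stands still between calls to the robot, and variables do not carry over. Pictures are saved under pics/ and viewed, about 8 in all and at most 12, crops included, and the job is handed in when it is done.

```bash
ls; mkdir -p pics; python3 - <<'E'
from bench import r
import cv2,numpy as np
s=r.read_state();print({k:np.round(v,4) for k,v in s.items()},r.grip_depth)
ims=[]
for n in("side","top"):
    c=r.camera(n);np.savez(f"pics/{n}0.npz",**c);print(n,c["K"].tolist(),c["k1"],np.round(c["R"],3).tolist(),np.round(c["t"],3))
    cv2.imwrite(f"pics/{n}0.png",c["image"][...,::-1])
E
```

```text
pics
{'time': np.float64(0.0), 'joint_positions': array([-1.3596,  0.3328, -0.0647,  1.461 ,  0.0216,  1.3499, -0.0885]), 'joint_vel': array([-0.0006,  0.0008, -0.0014, -0.002 ,  0.001 ,  0.002 , -0.0013]), 'joint_torque': array([-7.00000e-04, -6.23263e+01,  2.43000e-02, -3.89886e+01,
       -6.12000e-02,  4.01000e-02,  2.00000e-04]), 'ee_pos': array([0.1447, 0.6076, 0.2218]), 'eef_rot': array([ 0.7028, -0.0825,  0.0824, -0.7018]), 'ft_force': array([ 0.1381, -0.8753, -0.4125]), 'torque': array([-0.0315,  0.044 ,  0.0252]), 'width': np.float64(0.0869)} 0.0187
side [[452.60579621679267, 0.0, 253.95199355525352], [0.0, 452.60579621679267, 196.88872832681642], [0.0, 0.0, 1.0]] -0.06083502229743944 [[0.956, -0.292, 0.018], [-0.178, -0.628, -0.758], [0.232, 0.721, -0.653]] [-0.494  0.246  1.154]
top [[372.31069181302087, 0.0, 261.4567939184853], [0.0, 372.31069181302087, 190.2167861360812], [0.0, 0.0, 1.0]] -0.08485405362113999 [[-0.029, -1.0, -0.002], [-0.996, 0.029, -0.082], [0.082, -0.001, -0.997]] [0.04  0.566 1.325]
```

View pics/side0.png

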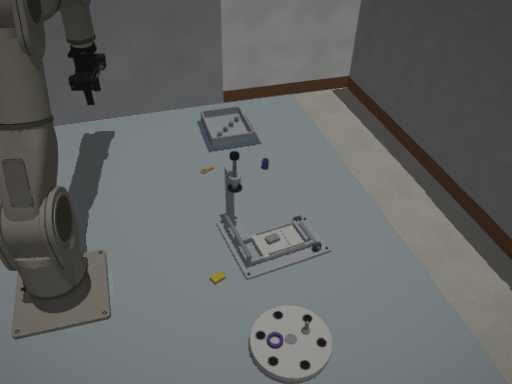

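View pics/top0.png

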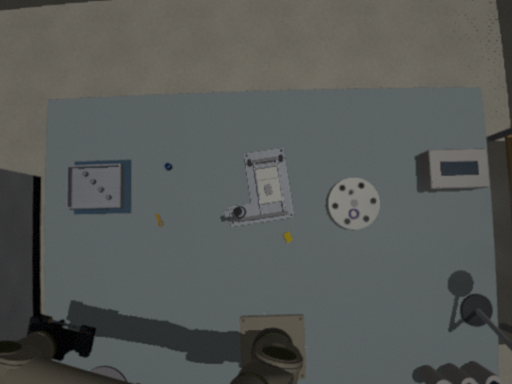

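```bash
cat > h.py <<'E'
import numpy as np,cv2
from bench import r
def ray(c,u,v):
    p=cv2.undistortPoints(np.array([[[u,v]]],float),c["K"],np.array([float(c["k1"]),0,0,0]))[0,0]
    d=c["R"].T@np.array([p[0],p[1],1.]);return -c["R"].T@c["t"],d
def onz(c,u,v,z):
    o,d=ray(c,u,v);return o+d*(z-o[2])/d[2]
def proj(c,X):
    q=c["R"]@np.array(X,float)+c["t"];a=q[:2]/q[2];a=a*(1+float(c["k1"])*(a@a));return a*c["K"][0,0]+c["K"][:2,2]
def rng(c,u,v):
    z=c["range_z"][int(v),int(u)];o,d=ray(c,u,v);return o+d*z
E
python3 - <<'E'
import cv2
a=cv2.imread("pics/top0.png")[140:240,210:310];b=cv2.imread("pics/side0.png")[140:280,190:340]
cv2.imwrite("pics/c1.png",cv2.resize(a,None,fx=6,fy=6,interpolation=cv2.INTER_CUBIC))
cv2.imwrite("pics/c2.png",cv2.resize(b,None,fx=4,fy=4,interpolation=cv2.INTER_CUBIC))
E
```

```text
(no output)
```

View pics/c1.png

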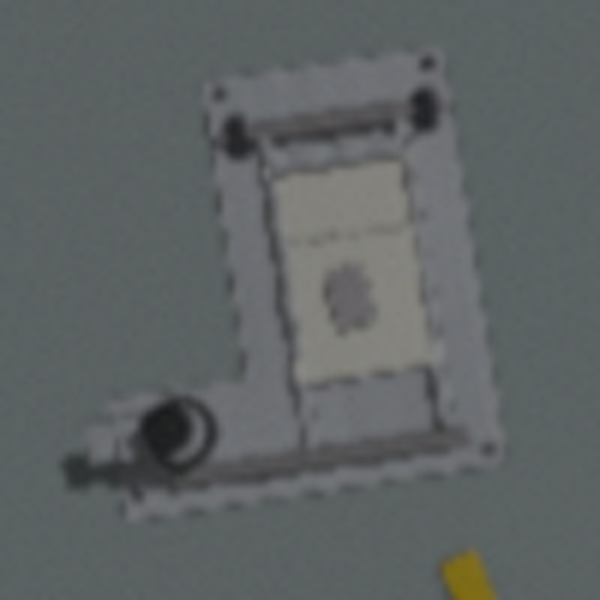

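View pics/c2.png

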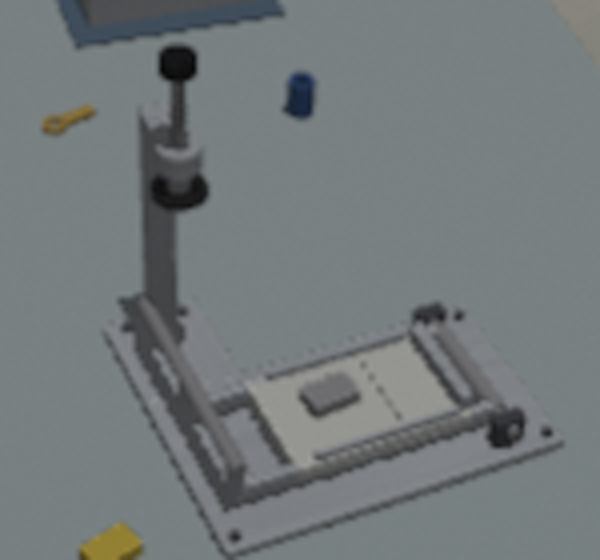

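```bash
python3 - <<'E'
from h import *
T=dict(np.load("pics/top0.npz"));S=dict(np.load("pics/side0.npz"))
t=lambda p:(210+(p[0]+.5)/6-.5,140+(p[1]+.5)/6-.5)
s=lambda p:(190+(p[0]+.5)/4-.5,140+(p[1]+.5)/4-.5)
for c,f,P,K in((T,t,[(218,95),(428,63),(488,450)],(165,430)),(S,s,[(459,315),(547,432),(235,537)],(178,50))):
    FL,FR,NR=[onz(c,*f(p),.010)[:2] for p in P]
    print(FL,FR,NR,"mid",(FL+NR)/2,"len",np.linalg.norm(FL-FR),np.linalg.norm(FR-NR))
    ax=FR-NR;ay=FL-FR;yaw=np.arctan2(ax[1],ax[0]);print("yaw",np.degrees([yaw,np.arctan2(-ay[0],ay[1])]))
    kn=onz(c,*f(K),.285)[:2];print("knob",kn)
    o=(FL+NR)/2;e=np.array([np.cos(yaw),np.sin(yaw)]);n=np.array([-e[1],e[0]])
    print("pred hinge",o+.09*e,"bar",o-.11*e,"knob",o-.087*e+.11*n)
o,d=ray(T,*t((165,430)));o2,d2=ray(S,*s((178,50)))
# triangulate
A=np.stack([d,-d2],1);k=np.linalg.lstsq(A,o2-o,rcond=None)[0];print(o+k[0]*d,o2+k[1]*d2)
E
```

```text
[0.69812238 0.07766129] [ 0.71434064 -0.05199435] [ 0.47580689 -0.08054765] mid [ 0.58696463 -0.00144318] len 0.13066605107857135 0.24023663105781598
yaw [6.82602042 7.12993589]
knob [0.48609574 0.09667337]
pred hinge [0.67632668 0.00925376] bar [ 0.47774435 -0.01451722] knob [0.48750728 0.09743672]
[0.6993514  0.07902333] [ 0.71471052 -0.05036155] [ 0.47600779 -0.08003791] mid [ 5.87679595e-01 -5.07289655e-04] len 0.13029332082598857 0.24054039918375772
yaw [7.08684906 6.76983127]
knob [0.48625201 0.09176591]
pred hinge [0.67699202 0.01059634] bar [ 0.47851996 -0.0140784 ] knob [0.48777314 0.09791883]
[0.48619051 0.09690647 0.28149508] [0.48750503 0.09657361 0.28150849]
```

```bash
cat >> h.py <<'E'
from scipy.spatial.transform import Rotation as Ro
YAW=np.radians(6.95);EX=np.array([np.cos(YAW),np.sin(YAW),0]);EY=np.array([-EX[1],EX[0],0]);EZ=np.array([0,0,1.])
HI=np.array([.6767,.0099,.026])
KN=np.array([.4872,.0974,.285])
def bar(th,y=0): return HI+EX*(-.2*np.cos(th)+.03*np.sin(th))+EZ*(.2*np.sin(th)+.03*np.cos(th))+EY*y
def to(target,zaxis=None):
    "shift in current tool axes to bring TCP to target, and rotvec deg to get y down, z along zaxis"
    s=r.read_state();M=Ro.from_quat(s["eef_rot"]).as_matrix()
    out=[np.round(M.T@(np.array(target)-s["ee_pos"]),4)]
    if zaxis is not None:
        y=np.array([0,0,-1.]);G=np.stack([np.cross(y,zaxis),y,zaxis],1)
        out.append(np.round(Ro.from_matrix(M.T@G).as_rotvec(degrees=True),2))
        out.append(np.round(G.T@(np.array(target)-s["ee_pos"]),4))
    return out
E
python3 - <<'E'
from h import *
s=r.read_state();print(Ro.from_quat(s["eef_rot"]).as_matrix().round(3))
for z in(EX,-EX):print(to(bar(0,-.012)+[0,0,.25],z))
E
```

```text
[[ 0.973 -0.     0.232]
 [-0.232 -0.001  0.973]
 [ 0.    -1.    -0.001]]
[array([ 0.4727, -0.0835, -0.5392]), array([6.000e-02, 6.966e+01, 4.000e-02]), array([ 0.6698, -0.0842,  0.2558])]
[array([ 0.4727, -0.0835, -0.5392]), array([ 5.0000e-02, -1.1034e+02, -7.0000e-02]), array([-0.6698, -0.0842, -0.2558])]
```

```bash
python3 -m jog '[[0,-0.03,0,0,7,0],[0,-0.03,0,0,7,0],[0,-0.03,0,0,7,0],[0,-0.03,0,0,7,0],[0,-0.02,0,0,7,0],[0,-0.02,0,0,7,0],[0,0,0,0,7,0],[0,0,0,0,7,0],[0,0,0,0,7,0],[0,0,0,0,6,0],[0,0,0,0,1.5,0]]' 0
python3 - <<'E'
from h import *
print(to(bar(0,-.012)+[0,0,.31],EX))
E
```

```text
time: 1.02
ee_pos: [0.1444, 0.6059, 0.3842]
eef_rot: [0.521, -0.48, 0.484, -0.514]
ft_force: [0.2, 0.0, 0.9]
width: 0.0437
[array([0.6537, 0.0249, 0.2902]), array([ 0.2 , -2.94,  0.67]), array([0.668 , 0.0182, 0.2562])]
```

```bash
python3 -m jog '[[0.038,0,0.0145,0,-3,0.6],[0.038,0,0.0145,0,0,0],[0.038,0,0.0145,0,0,0],[0.038,0,0.0145,0,0,0],[0.038,0,0.0145,0,0,0],[0.038,0,0.0145,0,0,0],[0.038,0,0.0145,0,0,0],[0.038,0,0.0145,0,0,0]]'
python3 - <<'E'
from h import *
print(to(bar(0,-.012)+[0,0,.31],EX),r.read_state()["joint_positions"].round(2))
E
```

```text
time: 1.68
ee_pos: [0.2921, 0.3147, 0.3753]
eef_rot: [0.539, -0.464, 0.466, -0.526]
ft_force: [1.3, 0.6, -0.4]
width: 0.0435
[array([0.363 , 0.0125, 0.1397]), array([0.68, 0.84, 0.79]), array([0.3611, 0.0093, 0.1449])] [-1.24 -0.15  0.27  1.66  0.04  1.64 -0.83]
```

```bash
python3 -m jog '[[0.037,0,0.0145,0.6,0.8,0.7],[0.037,0,0.0145,0,0,0],[0.037,0,0.0145,0,0,0],[0.037,0,0.0145,0,0,0],[0.037,0,0.0145,0,0,0],[0.037,0,0.0145,0,0,0],[0.037,0,0.0145,0,0,0],[0.037,0,0.0145,0,0,0],[0.037,0,0.0145,0,0,0]]'
python3 - <<'E'
from h import *
print(to(bar(0,-.012)+[0,0,.31],EX),r.read_state()["joint_positions"].round(2))
E
```

```text
time: 2.43
ee_pos: [0.4649, -0.0182, 0.3737]
eef_rot: [-0.529, 0.47, -0.468, 0.53]
ft_force: [0.7, 0.7, -0.7]
width: 0.0437
[array([0.0097, 0.0076, 0.0136]), array([ 0.1 , -0.  , -0.19]), array([0.0097, 0.0077, 0.0136])] [-1.   -0.17  0.84  1.62  0.12  1.63 -0.04]
```

```bash
python3 -m jog '[[0.010,0.01,0.0136,0,0,0],[0,0.035,0,0,0,0],[0,0.04,0,0,0,0],[0,0.04,0,0,0,0],[0,0.04,0,0,0,0],[0,0.04,0,0,0,0],[0,0.03,0,0,0,0],[0,0.02,0,0,0,0]]'
python3 - <<'E'
from h import *
print(to(bar(0,-.012),EX))
c=r.camera("wrist");cv2.imwrite("pics/w1.png",c["image"][...,::-1])
for X in(bar(0,-.037),bar(0,-.012),bar(0,.037)):print(proj(c,X))
E
```

```text
time: 3.1
ee_pos: [0.4846, -0.039, 0.113]
eef_rot: [-0.521, 0.472, -0.475, 0.529]
ft_force: [-0.7, 0.1, 0.2]
width: 0.0435
[array([-0.0129,  0.057 , -0.0043]), array([-0.67, -1.1 , -0.26]), array([-0.0133,  0.057 , -0.0034])]
[249.03204654 221.25321319]
[248.21866453 191.62235091]
[246.49738199 128.1929077 ]
```

View pics/w1.png

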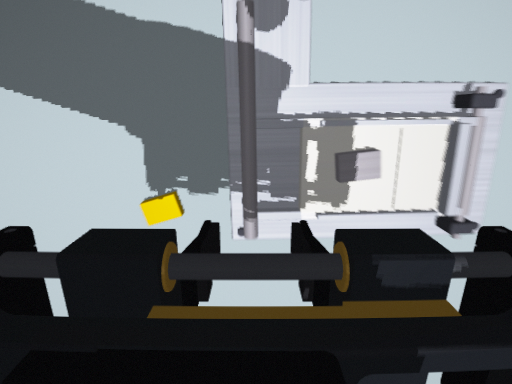

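```bash
python3 -m jog '[[-0.0133,0,-0.004,-0.7,-1.1,-0.3],[0,0.03,0,0,0,0],[0,0,0,0,0,0]]'
python3 - <<'E'
from h import *
print(to(bar(0,-.012)-[0,0,.0187],EX))
E
```

```text
time: 3.4
ee_pos: [0.476, -0.0245, 0.0801]
eef_rot: [0.533, -0.469, 0.467, -0.527]
ft_force: [-1.7, 0.4, -0.3]
width: 0.0437
[array([0.0021, 0.0428, 0.0037]), array([0.52, 0.15, 0.18]), array([0.0022, 0.0428, 0.0033])]
```

```bash
python3 -m jog '[[0.002,0.02,0.0035,0.5,0,0.2],[0,0.015,0,0,0,0],[0,0.006,0,0,0,0],[0,0,0,0,0,0]]'
python3 - <<'E'
from h import *
print(to(bar(0,-.012)-[0,0,.0187],EX))
E
python3 -m jog '[[0,0,0,0,0,0],[0,0,0,0,0,0],[0,0,0,0,0,0],[0,0,0,0,0,0],[0,0,0,0,0,0]]' -1 40
python3 - <<'E'
from h import *
print(to(bar(0,-.012)-[0,0,.0187],EX),r.read_state()["ft_force"])
E
```

```text
time: 3.73
ee_pos: [0.4833, -0.0219, 0.0451]
eef_rot: [-0.53, 0.466, -0.467, 0.533]
ft_force: [-0.4, -0.2, 0.0]
width: 0.0435
[array([ 0.0039,  0.0077, -0.0043]), array([-0.25,  0.49, -0.15]), array([ 0.0039,  0.0078, -0.0042])]
time: 4.15
ee_pos: [0.4826, -0.0208, 0.0498]
eef_rot: [-0.53, 0.467, -0.465, 0.534]
ft_force: [-21.6, -3.5, 9.8]
width: 0.0181
[array([ 0.005 ,  0.0125, -0.0037]), array([-0.14,  0.56, -0.33]), array([ 0.005 ,  0.0125, -0.0036])] [-21.6132581   -3.54033619   9.80618331]
```

```bash
python3 -m jog '[[0,0.002,-0.003,0,0,0],[0,0.002,-0.001,0,0,0],[0,0,0,0,0,0],[0,0,0,0,0,0]]' 
python3 - <<'E'
from h import *
print(to(bar(0,-.012)-[0,0,.0187],EX),r.read_state()["ft_force"])
E
```

```text
time: 4.48
ee_pos: [0.4791, -0.0213, 0.0484]
eef_rot: [-0.528, 0.468, -0.465, 0.534]
ft_force: [4.2, -0.8, -12.6]
width: 0.0107
[array([ 0.005 ,  0.011 , -0.0001]), array([-0.22,  0.49, -0.47]), array([ 0.0049,  0.0111, -0.    ])] [  4.21109577  -0.7536488  -12.61402229]
```

```bash
python3 -m jog '[[0,0,0,0,0,0],[0,0,0,0,0,0],[0,0,0,0,0,0]]' -0.3
python3 -m jog '[[0,0.006,0,0,0.4,0],[0,0.005,0,0,0,0],[0,0,0,0,0,0]]'
python3 - <<'E'
from h import *
print(to(bar(0,-.012)-[0,0,.0187],EX),r.read_state()["ft_force"])
E
```

```text
time: 4.73
ee_pos: [0.4795, -0.0212, 0.0488]
eef_rot: [-0.528, 0.467, -0.465, 0.535]
ft_force: [-0.8, -0.5, 0.6]
width: 0.0238
time: 4.98
ee_pos: [0.4802, -0.0208, 0.0373]
eef_rot: [-0.526, 0.469, -0.468, 0.533]
ft_force: [-0.3, -0.4, -0.4]
width: 0.0299
[array([ 0.0053, -0.0001, -0.0012]), array([-0.35,  0.08, -0.49]), array([ 0.0053, -0.    , -0.0012])] [-0.32535081 -0.40818392 -0.35514132]
```

```bash
python3 -m jog '[[0.003,0,-0.001,0,0,0],[0,0,0,0,0,0],[0,0,0,0,0,0],[0,0,0,0,0,0],[0,0,0,0,0,0]]' -1 35
cat > look.py <<'E'
from h import *
import sys
T=dict(np.load("pics/top0.npz"))
print(to(bar(0,-.012)-[0,0,.0187],EX),r.read_state()["ft_force"].round(1))
c=r.camera("side")
cv2.imwrite(f"pics/{sys.argv[1]}.png",cv2.resize(c["image"][200:290,205:335,::-1],None,fx=4,fy=4,interpolation=cv2.INTER_CUBIC));np.savez(f"pics/{sys.argv[1]}.npz",**c)
E
python3 look.py s1
```

```text
time: 5.4
ee_pos: [0.4796, -0.0248, 0.0367]
eef_rot: [-0.526, 0.469, -0.468, 0.533]
ft_force: [1.6, 0.4, -4.2]
width: 0.0109
[array([ 0.0014, -0.0006, -0.0001]), array([-0.34,  0.04, -0.43]), array([ 0.0014, -0.0006, -0.0001])] [ 1.6  0.4 -4.2]
```

View pics/s1.png

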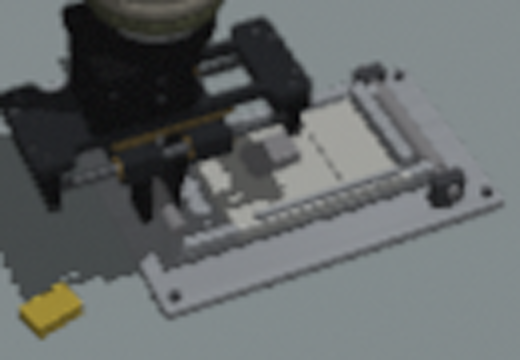

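```bash
cat > st.py <<'E'
from h import *
import json
s=r.read_state();M=Ro.from_quat(s["eef_rot"]).as_matrix()
g=s["ee_pos"]-M[:,1]*r.grip_depth   # grasp point
d=g-HI
def theta():
    rad=np.hypot(.2,.03);b=np.array([d@EX,d[2]])
    return np.arctan2(b[1],-b[0])-np.arctan2(.03,.2),np.hypot(*b)-rad
th,e=theta()
if __name__=="__main__":
    b1=bar(th+.05,-.012)-bar(th,-.012)
    print("th %.4f raderr %.4f"%(th,e),"t",s["time"],"F",s["ft_force"].round(1),"w",s["width"].round(4),"to(vertical tool)",to(bar(th,-.012)-[0,0,.0187],EX)[:2],"dx,dz for .05:",b1@EX,b1[2])
E
python3 -m jog '[[0,-0.002,0.0003,0,0,0],[0,-0.0026,0.0004,0,0,0],[0,-0.0026,0.0004,0,0,0],[0,-0.0026,0.0005,0,0,0],[0,-0.0026,0.0005,0,0,0],[0,-0.0026,0.0005,0,0,0],[0,-0.0026,0.0006,0,0,0]]'; python3 st.py
```

```text
time: 6.03
ee_pos: [0.4824, -0.0245, 0.0525]
eef_rot: [-0.527, 0.468, -0.469, 0.532]
ft_force: [6.0, -1.0, -13.9]
width: 0.0111Traceback (most recent call last):
  File "st.py", line 12, in <module>
    print("th %.4f raderr %.4f"%(th,e),"t",s["time"],"F",s["ft_force"].round(1),"w",s["width"].round(4),"to(vertical tool)",to(bar(th,-.012)-[0,0,.0187],EX)[:2],"dx,dz for .05:",b1@EX,b1[2])
                                                                                    ^^^^^^^^^^^^^^^^
AttributeError: 'float' object has no attribute 'round'
```

```bash
sed -i 's/s\["width"\].round(4)/round(float(s["width"]),4)/' st.py
python3 -m jog '[[0,-0.0026,0.0006,0,0,0],[0,-0.0026,0.0006,0,0,0],[0,-0.0026,0.0007,0,0,0],[0,-0.0026,0.0007,0,0,0],[0,-0.0026,0.0007,0,0,0],[0,-0.0026,0.0008,0,0,0],[0,-0.0026,0.0008,0,0,0],[0,0,0,0,0,0]]'; python3 st.py
python3 - <<'E'
from st import *
c=r.camera("wrist");np.savez("pics/w2.npz",**c)
def deck(x,y):return HI+EX*(-x*np.cos(th)+.006*np.sin(th))+EZ*(x*np.sin(th)+.006*np.cos(th))+EY*y
im=c["image"][...,::-1].copy()
print(proj(c,deck(.105,0)),proj(c,deck(.105,.012)),proj(c,deck(.123,0)),proj(c,deck(.155,.03)))
a=im[100:240,230:510];cv2.imwrite("pics/w2.png",cv2.resize(a,None,fx=2.5,fy=2.5))
E
```

```text
time: 6.7
ee_pos: [0.4869, -0.0241, 0.0688]
eef_rot: [-0.528, 0.466, -0.47, 0.532]
ft_force: [2.3, -0.7, -1.1]
width: 0.011
th 0.1600 raderr 0.0000 t 6.7 F [ 2.3 -0.7 -1.1] w 0.011 to(vertical tool) [array([ 0.0013,  0.    , -0.0001]), array([-0.45,  0.17,  0.1 ])] dx,dz for .05: 0.0033131836217393878 0.009552565832298632
[386.32974417 209.79353577] [388.65676892 192.74777968] [361.98595555 211.32545328] [319.3234087  168.27846112]
```

View pics/w2.png

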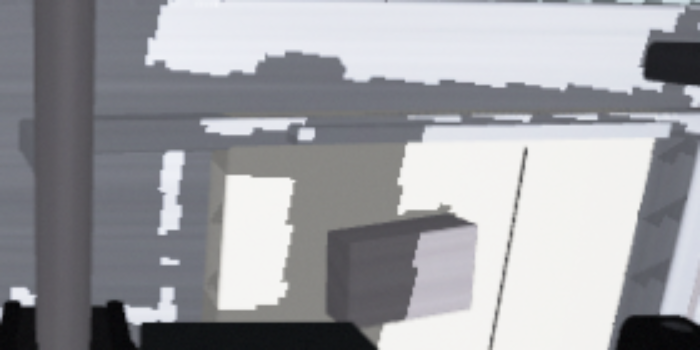

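```bash
cat > chk.py <<'E'
from st import *
import sys
def blk(name):
    c=r.camera(name);z=c["range_z"]
    v,u=np.mgrid[0:384,0:512];p=cv2.undistortPoints(np.stack([u,v],-1).reshape(-1,1,2).astype(float),c["K"],np.array([float(c["k1"]),0,0,0])).reshape(-1,2)
    P=(np.c_[p,np.ones(len(p))]*z.reshape(-1,1)-c["t"])@c["R"]
    P=P[z.ravel()>.02]-HI
    a=P@EX;h=P[:,2];x=-a*np.cos(th)+h*np.sin(th);n=a*np.sin(th)+h*np.cos(th)-.006;y=P@EY
    m=(abs(y)<.036)&(x>.033)&(x<.14)&(n>.007)&(n<.018)
    d=(abs(y)<.03)&(x>.05)&(x<.075)
    return x[m],y[m],n[m],np.median(n[d]) if d.any() else np.nan
if __name__=="__main__":
    x,y,n,dn=blk("wrist")
    X=np.percentile(x,3)+.018 if len(x)>20 else -1
    print("th %.4f block x %.4f n=%d y %.3f top %.4f deck %.4f F %s"%(th,X,len(x),np.median(y),np.median(n),dn,s["ft_force"].round(1)))
    if len(sys.argv)>1: sys.exit(0 if X>float(sys.argv[1]) else 1)
E
python3 chk.py
```

```text
th 0.1601 block x 0.1086 n=1943 y 0.005 top 0.0111 deck -0.0008 F [ 2.4 -0.7 -3.3]
```

```bash
python3 -m jog '[[0,-0.0024,0.0008,0,0,0],[0,-0.0024,0.0008,0,0,0],[0,-0.0024,0.0008,0,0,0],[0,-0.0024,0.0009,0,0,0],[0,-0.0024,0.0009,0,0,0],[0,-0.0012,0.0004,0,0,0],[0,0,0,0,0,0]]'; python3 st.py; python3 chk.py
```

```text
time: 7.38
ee_pos: [0.4905, -0.0236, 0.0795]
eef_rot: [-0.529, 0.465, -0.471, 0.531]
ft_force: [4.2, -0.8, -3.5]
width: 0.0112
th 0.2160 raderr 0.0002 t 7.3833 F [ 4.2 -0.8 -3.5] w 0.0112 to(vertical tool) [array([0.0012, 0.0001, 0.    ]), array([-0.43,  0.18,  0.27])] dx,dz for .05: 0.003843039254291477 0.009351991712022403
th 0.2160 block x 0.1083 n=1829 y 0.004 top 0.0110 deck -0.0008 F [ 4.2 -0.8 -3.5]
```

```bash
J="python3 -m jog"; C="python3 chk.py 0.1065"
python3 -m jog '[[0,-0.002,0.0007,0,0,0],[0,-0.002,0.0007,0,0,0],[0,0,0,0,0,0],[0,0,0,0,0,0],[0,0,0,0,0,0]]' >/dev/null && $C &&
python3 -m jog '[[0,-0.0021,0.0008,0,0,0],[0,0,0,0,0,0],[0,0,0,0,0,0],[0,0,0,0,0,0]]' >/dev/null && $C &&
python3 -m jog '[[0,-0.0021,0.0008,0,0,0],[0,0,0,0,0,0],[0,0,0,0,0,0],[0,0,0,0,0,0]]' >/dev/null && $C &&
python3 -m jog '[[0,-0.0021,0.0008,0,0,0],[0,0,0,0,0,0],[0,0,0,0,0,0],[0,0,0,0,0,0]]' >/dev/null && $C &&
python3 -m jog '[[0,-0.0021,0.0008,0,0,0],[0,0,0,0,0,0],[0,0,0,0,0,0],[0,0,0,0,0,0]]' >/dev/null && $C &&
python3 -m jog '[[0,-0.0021,0.0008,0,0,0],[0,0,0,0,0,0],[0,0,0,0,0,0],[0,0,0,0,0,0]]' >/dev/null && $C ; python3 st.py
```

```text
th 0.2332 block x 0.1083 n=1791 y 0.004 top 0.0110 deck -0.0009 F [ 3.6 -0.6 -7.5]
th 0.2429 block x 0.1085 n=1755 y 0.004 top 0.0109 deck -0.0009 F [ 4.4 -0.8 -7.9]
th 0.2524 block x 0.1083 n=1727 y 0.004 top 0.0110 deck -0.0009 F [ 3.6  0.4 -7.3]
th 0.2619 block x 0.1084 n=1703 y 0.004 top 0.0109 deck -0.0009 F [ 3.6 -0.5 -7.3]
th 0.2715 block x 0.1082 n=1686 y 0.004 top 0.0109 deck -0.0009 F [ 3.7 -1.3 -7.6]
th 0.2807 block x 0.1079 n=1655 y 0.004 top 0.0109 deck -0.0009 F [ 3.6  0.2 -7.8]
th 0.2808 raderr 0.0004 t 9.8167 F [ 3.4 -0.2 -5.5] w 0.011 to(vertical tool) [array([0.0012, 0.0002, 0.0002]), array([-0.48,  0.16,  0.44])] dx,dz for .05: 0.004440324001088186 0.009083623861494985
```

Works well; 0.0095 rad per step. Continue, using slightly smaller steps and a bit more x.

```bash
C="python3 chk.py 0.1065"
python3 -m jog '[[0,-0.0019,0.0010,0,0,0],[0,0,0,0,0,0],[0,0,0,0,0,0],[0,0,0,0,0,0]]' >/dev/null && $C &&
python3 -m jog '[[0,-0.0019,0.0010,0,0,0],[0,0,0,0,0,0],[0,0,0,0,0,0],[0,0,0,0,0,0]]' >/dev/null && $C &&
python3 -m jog '[[0,-0.0019,0.0010,0,0,0],[0,0,0,0,0,0],[0,0,0,0,0,0],[0,0,0,0,0,0]]' >/dev/null && $C &&
python3 -m jog '[[0,-0.0019,0.0010,0,0,0],[0,0,0,0,0,0],[0,0,0,0,0,0],[0,0,0,0,0,0]]' >/dev/null && $C &&
python3 -m jog '[[0,-0.0019,0.0010,0,0,0],[0,0,0,0,0,0],[0,0,0,0,0,0],[0,0,0,0,0,0]]' >/dev/null && $C &&
python3 -m jog '[[0,-0.0019,0.0010,0,0,0],[0,0,0,0,0,0],[0,0,0,0,0,0],[0,0,0,0,0,0]]' >/dev/null && $C &&
python3 -m jog '[[0,-0.0019,0.0010,0,0,0],[0,0,0,0,0,0],[0,0,0,0,0,0],[0,0,0,0,0,0]]' >/dev/null && $C &&
python3 -m jog '[[0,-0.0019,0.0010,0,0,0],[0,0,0,0,0,0],[0,0,0,0,0,0],[0,0,0,0,0,0]]' >/dev/null && $C ; python3 st.py
```

```text
th 0.2886 block x 0.1063 n=1635 y 0.004 top 0.0109 deck -0.0009 F [ 4.  0. -7.]
th 0.2886 raderr 0.0004 t 10.2 F [ 4.  -0.  -6.6] w 0.011 to(vertical tool) [array([0.0012, 0.0002, 0.0002]), array([-0.44,  0.16,  0.46])] dx,dz for .05: 0.004511149136096726 0.00904865919148548
```

```bash
python3 -m jog '[[0,0,0,0,0,0],[0,0,0,0,0,0],[0,0,0,0,0,0]]' >/dev/null; python3 chk.py; python3 -m jog '[[0,0,0,0,0,0],[0,0,0,0,0,0],[0,0,0,0,0,0]]' >/dev/null; python3 chk.py;python3 -m jog '[[0,0,0,0,0,0],[0,0,0,0,0,0],[0,0,0,0,0,0]]' >/dev/null; python3 chk.py
```

```text
th 0.2885 block x 0.1042 n=1625 y 0.004 top 0.0109 deck -0.0008 F [ 4.2 -0.1 -5.5]
th 0.2887 block x 0.1019 n=1602 y 0.004 top 0.0109 deck -0.0009 F [ 6.4 -0.8 -6.6]
th 0.2887 block x 0.0999 n=1592 y 0.004 top 0.0109 deck -0.0009 F [ 4.1 -0.6 -6.3]
```

```bash
for i in 1 2 3; do python3 -m jog '[[0,0,0,0,0,0],[0,0,0,0,0,0],[0,0,0,0,0,0],[0,0,0,0,0,0],[0,0,0,0,0,0],[0,0,0,0,0,0],[0,0,0,0,0,0],[0,0,0,0,0,0]]' >/dev/null; python3 chk.py; done; python3 st.py
```

```text
th 0.2886 block x 0.0945 n=1529 y 0.004 top 0.0109 deck -0.0009 F [ 4.2 -0.2 -6.4]
th 0.2885 block x 0.0889 n=1507 y 0.004 top 0.0110 deck -0.0007 F [ 3.8  0.4 -7. ]
th 0.2886 block x 0.0827 n=1496 y 0.004 top 0.0110 deck -0.0006 F [ 4.   0.1 -6.1]
th 0.2885 raderr 0.0004 t 13.25 F [ 4.3 -0.3 -6.6] w 0.0108 to(vertical tool) [array([0.0012, 0.0002, 0.0002]), array([-0.44,  0.16,  0.46])] dx,dz for .05: 0.004510638783854292 0.009048913606248613
```

```bash
python3 -m jog '[[0,0,0,0,0,0],[0,0,0,0,0,0],[0,0,0,0,0,0],[0,0,0,0,0,0],[0,0,0,0,0,0]]' -0.3; python3 st.py; python3 chk.py
```

```text
time: 13.67
ee_pos: [0.4953, -0.0231, 0.0938]
eef_rot: [0.53, -0.465, 0.471, -0.53]
ft_force: [0.5, 0.7, -0.3]
width: 0.029
th 0.2903 raderr 0.0012 t 13.6667 F [ 0.5  0.7 -0.3] w 0.029 to(vertical tool) [array([0.0012, 0.0005, 0.001 ]), array([-0.34,  0.15,  0.39])] dx,dz for .05: 0.004526640031837416 0.009040919738274894
th 0.2903 block x 0.0793 n=1446 y 0.004 top 0.0108 deck -0.0005 F [ 0.5  0.7 -0.3]
```

```bash
python3 -m jog '[[0,-0.008,0,0,0,0],[0,-0.01,0,0,0,0],[0,-0.012,0,0,0,0],[0,-0.02,0,0,0,0],[0,-0.03,0,0,0,0],[0,-0.03,0,0,0,0],[0,-0.03,0,0,0,0],[0,-0.03,0,0,0,0],[0,-0.03,0,0,0,0],[0,-0.02,0,0,0,0],[0,0,0,0,0,0]]'; python3 - <<'E'
from h import *
c=r.camera("side");np.savez("pics/s2.npz",**c)
cv2.imwrite("pics/s2.png",cv2.resize(c["image"][130:290,190:340,::-1],None,fx=3.5,fy=3.5,interpolation=cv2.INTER_CUBIC))
print(to(KN+[0,0,.03],EX),r.read_state()["ft_force"])
E
```

```text
time: 14.63
ee_pos: [0.4918, -0.0263, 0.3319]
eef_rot: [-0.528, 0.467, -0.474, 0.528]
ft_force: [0.1, -0.2, -0.6]
width: 0.0303
[array([-0.1236,  0.0146,  0.0098]), array([-0.36, -0.37,  0.38]), array([-0.1235,  0.0154,  0.0107])] [-0.26091945 -0.33618243 -0.0007821 ]
```

View pics/s2.png

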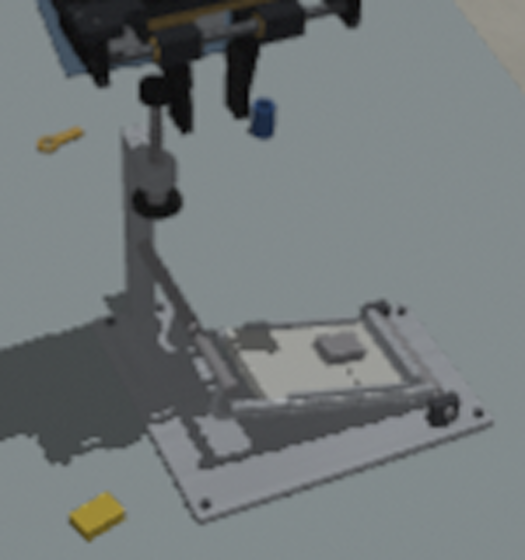

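```bash
python3 -m jog '[[-0.03,0,0.0026,0,-0.4,0.4],[-0.03,0,0.0026,0,0,0],[-0.03,0,0.0026,0,0,0],[-0.025,0,0.0026,0,0,0],[-0.008,0,0,0,0,0],[0,0,0,0,0,0]]' -1 20; python3 - <<'E'
from h import *
print(to(KN+[0,0,.012],EX),r.read_state()["ft_force"])
E
```

```text
time: 15.18
ee_pos: [0.4855, 0.0971, 0.3286]
eef_rot: [-0.526, 0.47, -0.472, 0.529]
ft_force: [0.0, -0.2, 0.1]
width: 0.0022
[array([-0.    ,  0.0316,  0.0016]), array([-0.25, -0.45, -0.04]), array([-0.0001,  0.0316,  0.0017])] [ 0.03949247 -0.20434301  0.06109825]
```

```bash
python3 -m jog '[[0,0.015,0.0017,-0.2,-0.4,0],[0,0.01,0,0,0,0],[0,0.006,0,0,0,0],[0,0,0,0,0,0]]'; python3 - <<'E'
from h import *
print(to(KN,EX),r.read_state()["ft_force"])
E
python3 -m jog '[[0,0.003,0,0,0,0],[0,0.003,0,0,0,0],[0,0.003,0,0,0,0],[0,0.003,0,0,0,0],[0,0.003,0,0,0,0]]'; python3 - <<'E'
from h import *
print(to(KN,EX),r.read_state()["ft_force"])
c=r.camera("side")
E
```

```text
time: 15.52
ee_pos: [0.4869, 0.0931, 0.2952]
eef_rot: [0.529, -0.47, 0.47, -0.528]
ft_force: [0.6, 0.6, 0.2]
width: 0.0006
[array([-0.0042,  0.0102,  0.0008]), array([ 0.03, -0.25,  0.06]), array([-0.0042,  0.0102,  0.0008])] [0.64709773 0.57295419 0.24217455]
time: 15.93
ee_pos: [0.4876, 0.0904, 0.2803]
eef_rot: [-0.527, 0.471, -0.471, 0.528]
ft_force: [0.4, 0.1, 0.4]
width: 0.0004
[array([-0.007 , -0.0047,  0.0004]), array([-0.06, -0.52, -0.  ]), array([-0.007 , -0.0047,  0.0005])] [0.41663181 0.08134496 0.38793984]
```

```bash
python3 - <<'E'
from h import *
c=r.camera("side");u,v=proj(c,KN).astype(int);print(u,v)
cv2.imwrite("pics/s3.png",cv2.resize(c["image"][v-40:v+60,u-50:u+50,::-1],None,fx=5,fy=5,interpolation=cv2.INTER_CUBIC))
E
```

```text
233 150
```

View pics/s3.png

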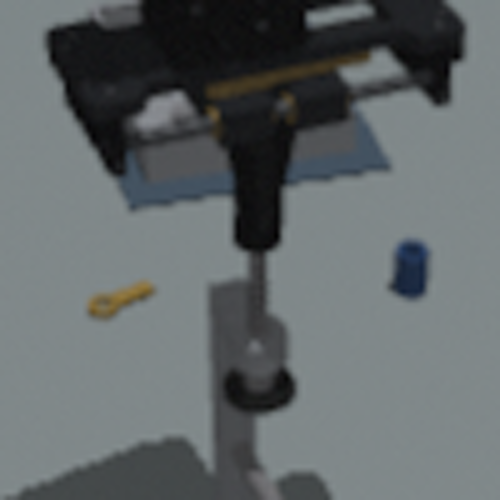

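```bash
python3 -m jog '[[0,-0.006,0,0,0,0],[-0.004,0,0,0,-0.5,0],[-0.004,0,0,0,0,0],[0,0,0,0,0,0]]'; python3 - <<'E'
from h import *
print(to(KN,EX))
E
python3 -m jog '[[-0.0005,0.004,0,0,0,0],[-0.0005,0.004,0,0,0,0],[-0.0005,0.004,0,0,0,0],[-0.0005,0.004,0,0,0,0]]';python3 -m jog '[[-0.0005,0.004,0,0,0,0]]'; python3 - <<'E'
from h import *
print(to(KN,EX))
E
```

```text
time: 16.37
ee_pos: [0.4865, 0.0994, 0.2873]
eef_rot: [-0.529, 0.468, -0.469, 0.53]
ft_force: [0.3, 0.2, 0.1]
width: 0.0004
[array([0.0021, 0.0023, 0.0004]), array([-0.06,  0.05, -0.01]), array([0.0021, 0.0023, 0.0004])]
time: 16.7
ee_pos: [0.4868, 0.102, 0.2707]
eef_rot: [-0.529, 0.468, -0.469, 0.531]
ft_force: [1.2, -2.1, 1.6]
width: 0.0006
time: 16.78
ee_pos: [0.4868, 0.1023, 0.2662]
eef_rot: [-0.529, 0.468, -0.469, 0.53]
ft_force: [-0.4, -1.1, 2.0]
width: 0.0004
[array([ 0.0049, -0.0188, -0.0001]), array([-0.15,  0.09,  0.01]), array([ 0.0049, -0.0188, -0.0002])]
```

```bash
python3 -m jog '[[0.0004,0.004,0,0,0,0],[0.0004,0.004,0,0,0,0],[0.0004,0.004,0,0,0,0],[0.0004,0.004,0,0,0,0],[0.0003,0.004,0,0,0,0],[0.0003,0.003,0,0,0,0],[0,0.002,0,0,0,0],[0,0,0,0,0,0]]'; python3 -m jog '[[0,0.0005,0,0,0,0]]'; python3 -m jog '[[0,0.0005,0,0,0,0]]';python3 - <<'E'
from h import *
print(to(KN,EX))
E
```

```text
time: 17.45
ee_pos: [0.4867, 0.1008, 0.2374]
eef_rot: [-0.529, 0.468, -0.468, 0.531]
ft_force: [-0.5, 0.8, 0.3]
width: 0.0003
time: 17.53
ee_pos: [0.4867, 0.1008, 0.2369]
eef_rot: [-0.529, 0.468, -0.468, 0.531]
ft_force: [0.2, 1.6, 1.1]
width: 0.0007
time: 17.62
ee_pos: [0.4867, 0.1007, 0.2364]
eef_rot: [-0.529, 0.468, -0.468, 0.53]
ft_force: [-0.2, 0.5, 0.8]
width: 0.0006
[array([ 0.0034, -0.0486,  0.0002]), array([-0.1 ,  0.12, -0.04]), array([ 0.0034, -0.0486,  0.0001])]
```

```bash
cat > fz.py <<'E'
from h import *
import sys
f=[];
s=r.read_state();print(s["ee_pos"].round(4),s["ft_force"].round(1));sys.exit(0 if s["ft_force"][2]<2.6 else 1)
E
python3 -m jog '[[0,0.0004,0,0,0,0]]'>/dev/null; python3 fz.py && python3 -m jog '[[0,0.0004,0,0,0,0]]'>/dev/null && python3 fz.py && python3 -m jog '[[0,0.0004,0,0,0,0]]'>/dev/null && python3 fz.py && python3 -m jog '[[0,0.0004,0,0,0,0]]'>/dev/null && python3 fz.py && python3 -m jog '[[0,0.0003,0,0,0,0]]'>/dev/null && python3 fz.py && python3 -m jog '[[0,0.0003,0,0,0,0]]'>/dev/null && python3 fz.py && python3 -m jog '[[0,0.0003,0,0,0,0]]'>/dev/null && python3 fz.py && python3 -m jog '[[0,0.0003,0,0,0,0]]'>/dev/null && python3 fz.py&& python3 -m jog '[[0,0.0003,0,0,0,0]]'>/dev/null && python3 fz.py&& python3 -m jog '[[0,0.0003,0,0,0,0]]'>/dev/null && python3 fz.py
```

```text
[0.4867 0.1008 0.2361] [-0.9 -0.1  1.2]
[0.4867 0.1008 0.2357] [-0.3  0.7  1.6]
[0.4867 0.1008 0.2354] [-0.3  0.6  1.5]
[0.4867 0.1008 0.235 ] [-1.1  0.8  1.1]
[0.4867 0.1008 0.2347] [0.7 0.8 1.7]
[0.4867 0.1008 0.2344] [0.9 0.7 1.1]
[0.4867 0.1008 0.234 ] [-0.4  0.7  0.5]
[0.4867 0.1008 0.2337] [-0.2  1.5  0.7]
[0.4867 0.1008 0.2334] [-0.5  0.4  1.3]
[0.4867 0.1008 0.2331] [-0.   0.3  0.6]
```

```bash
python3 -m jog '[[0,0.0002,0,0,0,0]]'>/dev/null; python3 fz.py && python3 -m jog '[[0,0.0002,0,0,0,0]]'>/dev/null && python3 fz.py && python3 -m jog '[[0,0.0002,0,0,0,0]]'>/dev/null && python3 fz.py && python3 -m jog '[[0,0.0002,0,0,0,0]]'>/dev/null && python3 fz.py && python3 -m jog '[[0,0.0002,0,0,0,0]]'>/dev/null && python3 fz.py && python3 -m jog '[[0,0.0002,0,0,0,0]]'>/dev/null && python3 fz.py && python3 -m jog '[[0,0.0002,0,0,0,0]]'>/dev/null && python3 fz.py && python3 -m jog '[[0,0.0002,0,0,0,0]]'>/dev/null && python3 fz.py&& python3 -m jog '[[0,0.0002,0,0,0,0]]'>/dev/null && python3 fz.py&& python3 -m jog '[[0,0.0002,0,0,0,0]]'>/dev/null && python3 fz.py&& python3 -m jog '[[0,0.0002,0,0,0,0]]'>/dev/null && python3 fz.py&& python3 -m jog '[[0,0.0002,0,0,0,0]]'>/dev/null && python3 fz.py
```

```text
[0.4867 0.1007 0.2328] [-0.7  0.6  1.9]
[0.4867 0.1008 0.2326] [0.6 0.7 1.2]
[0.4867 0.1008 0.2324] [-1.   0.8  1.8]
[0.4867 0.1008 0.2323] [-1.2  0.1  2.8]
```

```bash
python3 -m jog '[[0,0,0,0,0,0]]'>/dev/null; python3 fz.py;  python3 -m jog '[[0,0,0,0,0,0]]'>/dev/null; python3 fz.py;python3 -m jog '[[0,0.0002,0,0,0,0]]'>/dev/null; python3 fz.py;  python3 -m jog '[[0,0,0,0,0,0]]'>/dev/null; python3 fz.py;python3 -m jog '[[0,0,0,0,0,0]]'>/dev/null; python3 fz.py
```

```text
[0.4867 0.1008 0.2323] [-0.3  0.8  1.4]
[0.4867 0.1008 0.2323] [-0.4  0.3  1.3]
[0.4867 0.1008 0.2322] [-1.4 -0.4  3.9]
[0.4867 0.1008 0.2322] [-1.1  0.7  1.4]
[0.4867 0.1007 0.2321] [-0.6  0.3  1.9]
```

```bash
python3 -m jog '[[0,0.0002,0,0,0,0]]'>/dev/null; python3 fz.py;  python3 -m jog '[[0,0,0,0,0,0]]'>/dev/null; python3 fz.py; python3 -m jog '[[0,0,0,0,0,0]]'>/dev/null; python3 fz.py
```

```text
[0.4868 0.1008 0.2321] [-1.6  0.   3.4]
[0.4867 0.1008 0.2321] [-1.1  0.4  2.7]
[0.4867 0.1008 0.2321] [-1.3  0.7  2.5]
```

```bash
python3 -m jog '[[0,0.0002,0,0,0,0]]'>/dev/null; python3 fz.py;  python3 -m jog '[[0,0,0,0,0,0]]'>/dev/null; python3 fz.py; python3 -m jog '[[0,0,0,0,0,0]]'>/dev/null; python3 fz.py
```

```text
[0.4868 0.1008 0.232 ] [-1.9  0.4  5.3]
[0.4867 0.1008 0.232 ] [-0.8 -0.6  2.8]
[0.4867 0.1008 0.232 ] [-0.2  0.4  2.5]
```

```bash
python3 -m jog '[[0,-0.001,0,0,0,0],[0,-0.003,0,0,0,0],[0,-0.01,0,0,0,0],[0,-0.02,0,0,0,0],[0,-0.03,0,0,0,0],[0,-0.03,0,0,0,0],[0,-0.02,0,0,0,0],[0,0,0,0,0,0],[0,0,0,0,0,0]]'; python3 - <<'E'
from h import *
c=r.camera("side");np.savez("pics/s4.npz",**c)
# knob top & foot vs bar
kn=KN.copy()
cv2.imwrite("pics/s4.png",cv2.resize(c["image"][150:270,195:315,::-1],None,fx=5,fy=5,interpolation=cv2.INTER_CUBIC))
print(r.read_state()["ft_force"])
import st
st.th=.2885
import chk;chk.th=.2885
x,y,n,dn=chk.blk("side");print("block x",x.min()+.018,x.mean(),len(x),dn,np.median(n))
for th in(.27,.2885,.30):print(th,proj(c,bar(th,-.03)+[0,0,.006]))
E
```

```text
time: 20.45
ee_pos: [0.4856, 0.0988, 0.3536]
eef_rot: [0.529, -0.468, 0.469, -0.529]
ft_force: [-0.1, 0.2, -0.8]
width: 0.0005
[ 0.12246917  0.54111611 -0.26725269]
block x 0.05138525819452269 0.051778807969609854 83 0.0015068167810379784 0.012088738039097892
0.27 [252.39983357 234.99797693]
0.2885 [252.97322926 233.89971602]
0.3 [253.34171206 233.21593668]
```

View pics/s4.png

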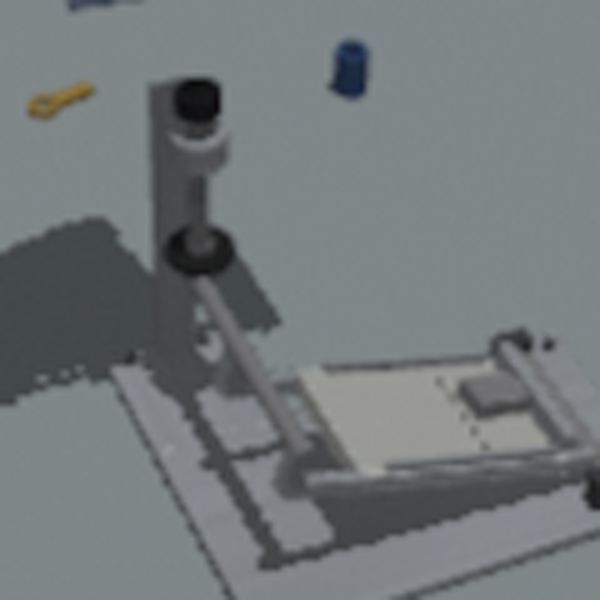

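```bash
python3 -c "
from bench import r
print(r.read_state()['time']);print(r.close_job())"
```

```text
20.55
the job is handed in; nothing more can be done
None
```

I raised the ramp until the block slipped, set the gauge foot on the crossbar, and handed the job in at 20.6 s of the 72 s allowed. The hand-in gave no verdict.

- **Slip angle:** I pinched the crossbar and raised it quickly to about 0.22 rad, then in steps of about 0.01 rad with a depth check on the block after each. The block began to slide at about 0.289 rad, though its reading had already dropped slightly at 0.281. I stopped at 0.289 rad.
- **Ramp and block:** I let go before the block came within 75 mm of the hinge. The ramp stayed up by eye, as far as the last side picture shows. The block slid by its own weight to about 51 mm from the hinge. It should rest against the stop at about 46 mm, so it was either still creeping or that reading is coarse.
- **Gauge:** I pressed the knob until the wrist read 5.3 N, roughly 3.8 N on the foot after rod friction, with the knob at 0.232 m against 0.2327 m predicted for contact. After I let go, the picture shows the foot on the bar.
- **Other parts:** The arm was clear and reading about 0 N. The tube and lug look undisturbed. I did not recheck the nut and screw, but the arm never went near them.

**Not confirmed:** I could not measure the foot force after release; I estimate 1 to 1.5 N, against the 0.5 N needed.

**Had to redo:** My first grip on the bar was too shallow, and my first touch on the knob was 7 mm off centre. I corrected both before raising the ramp or pressing the gauge home.

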